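# Set the trimmer stop and square up a mounted print for the cut

## Task

Get the mounted print ready for trimming on the rotary trimmer, by pushing only: slide the trimmer's stop inward along its track until its flat face stands on the red line, and push the print flat against the fence and along it, under the cutter rail, until its edge rests against the stop with the stop still on the line. Push gently with the fingers without gripping or lifting anything, leave the things standing around where they are, and finish clear of everything.

Things in the scene. Friction and masses are not known exactly. Their poses are not given: they have to be found in the camera images.
- trimmer: Rotary paper trimmer, fixed to the bench, somewhat turned: a grey board 300 mm deep (x from -150 to +150) and 530 mm wide (y from -280 to +250), its flat deck 22 mm above the bench. Origin under the board, on the bench; x points to the fence, away from the robot, y to the left, z up. All mm below that say trimmer are in this frame.
- fence (a point): Point on the straight front face of the fence, at trimmer x = 110, y = 0, 5 mm above the deck; axes as the trimmer's. The fence is an aluminium bar 20 mm thick and 14 mm high above the deck, along y from -84 to +241
- rail (a point): Middle of the cutter rail's underside, at trimmer x = 0, y = -100: a bar 24 mm wide along x that bridges the deck, 16 mm free beneath it, top 30 mm above the deck. End blocks 24 mm deep, 46 wide, 34 high at x = -137 and +137. Axes as the trimmer's
- cutter_head (a point): Middle of the black and orange cutter head parked (fixed) at the rail's far end, at trimmer x = 90, y = -100, 36 mm above the deck: 62 mm along x, 49 mm along y, from 17 to 60 mm above the deck
- red_line (a point): Point on the red line on the deck: the line runs along the trimmer's x at y = -145 mm (45 mm right of the rail's middle), 3 mm wide; this point lies at trimmer x = 35, in the middle of the stop's track, which runs along y
- stop (a joint): Position of the sliding stop in m: 0 = its flat face stands exactly on the red line; positive = that many m too far out to the right (trimmer -y). It starts 20 to 75 mm out. Range -0.02 to 0.09. Held by friction: it takes about 7 N to slide and stays where it is left.
- stop_face (a point): Middle of the stop's flat face (an upright aluminium plate 100 mm long along x, 7 mm thick, top 21 mm above the deck), 11 mm above the deck; the face looks to the rail (trimmer +y); axes as the trimmer's
- stop_back (a point): Middle of the back end of the stop's black grip block, 13 mm above the deck, 42 mm behind the flat face (trimmer -y); the block is 40 mm wide along x and reaches 25 mm above the deck. Push here toward +y to slide the stop inward.
- print: Moonrise photograph mounted on a white foam board 150 mm (its x) by 200 mm (its y) by 10 mm thick, about 0.14 kg, sliding easily (friction about 0.4), lying loose and picture up on the deck left of the rail, somewhat turned and short of the fence. Origin at the centre of the underside; its x points roughly to the fence, its y to the left.
- print_center (a point): Centre of the foam board, 5 mm above its underside
- print_far_left (a point): Corner of the board toward the fence, on the left (board x = +75, y = +100 mm), at half thickness
- print_far_right (a point): Corner of the board toward the fence, on the right (board x = +75, y = -100 mm), at half thickness
- print_right_edge (a point): Middle of the board's right edge (board y = -100 mm), which shall meet the stop, at half thickness
- tongs_pot: Steel pot 70 mm across and 62 mm high, fixed at the bench's front edge to the left of the robot, with wooden tongs standing in it that lean to the left and reach 145 mm up; origin under its centre; keep clear of it
- loupe: Film loupe with black top, 42 mm across, 48 mm high, standing on the deck near the trimmer's near right corner; origin under its centre; leave it
- film_can_grey: White film can with grey lid, 34 mm across, 51 mm high, left of the trimmer; origin under its centre; leave it
- film_can_black: Black film can, 34 mm across, 51 mm high, left of the trimmer; origin under its centre; leave it
- tape_roll: Roll of tape, 92 mm across, 24 mm high, lying left of the trimmer; origin under its centre; leave it
- lens_case: Clear lens jar with black lid, 54 mm across, 42 mm high, right of the trimmer; origin under its centre; leave it
- blower: Black rubber dust blower with red nozzle, 98 mm long, 50 mm high, lying right of the trimmer; origin under its centre; leave it

How it is judged (in metres and radians):
At the end, for the whole second after the job is handed in: The stop's face is within 4 mm of the red line; both far corners of the print are within 4 mm of the fence; the middle of the print's right edge is within 4 mm of the stop's face; the print lies flat on the deck, at rest (value of joint stop between -0.004 and 0.004 m and x of print_far_left in the frame of trimmer between 0.106 and 0.113 m and x of print_far_right in the frame of trimmer between 0.106 and 0.113 m and y of print_right_edge in the frame of stop_face between -0.003 and 0.004 m and z of print_center in the frame of trimmer between 0.0245 and 0.0295 m and angle between print's own z axis and vertical below 0.04 rad and linear speed of print below 0.01 m/s and angular speed of print below 0.05 rad/s); the robot touches nothing.
It fails at once if The print is lifted off the deck, carried or tipped (z of print_center in the frame of trimmer above 0.034 m or angle between print's own z axis and vertical above 0.12 rad).
It fails at once if The stop is gripped between the fingers or rammed (over 35 N from the fingers; sliding it takes about 7 N) (contact force between the fingers and stop above 35 N).
It fails at once if The foam board is crushed (over 60 N from the fingers) (contact force between the fingers and print above 60 N).
It fails at once if A thing standing around is pushed away by more than 15 mm (distance of any of loupe, film_can_grey, film_can_black, tape_roll, lens_case, blower from where it was at the start of the episode above 0.015 m).
It also fails if it takes over 64 s, if anything falls off the work surface, if the arm or the gripper's body presses on something with over 40 N, if the wrist force passes 120 N, or if a joint passes its speed limit or range.

## Robot

A 6-joint arm with a two-finger parallel gripper is mounted at the origin on a cart in front of the work surface, level with it; the furniture and walls round the work are solid. World frame = base frame: x ahead of the robot, y to its left, z up, the work surface at z = 0. Lengths are in m, angles in degrees, forces in N, time in s.
With the tool pointing down it reaches from about 0.4 to 0.825 m from the base axis. Payload 7 kg.
Tool frame: the origin (TCP) lies midway between the tips of the shut fingers; the grasp point (between the pads) lies 19 mm behind it; z points along the fingers, y is the direction in which the jaws open and shut (so a half turn about z gives the same grasp; the last joint's range is limited). The gripper opens to 88 mm and grips with 3 to 60 N. Pads are 19 mm wide; open, the fingers measure 130 mm over their backs; the gripper's body (78 mm by 193 mm) begins 47 mm behind the grasp point.
Start: joints at [88.012, 20.546, 0.682, 0, -70.136, -16.507], TCP at [0.214, 0.64, 0.204] pointing down, gripper open.
Joint ranges: [-176.03, 176.03], [-82.01, 121.73], [-58.28, 71.71], [-173.87, 95.51], [-174.79, -0.11], [-173.66, 173.66]. Speed limits (degrees/s): [136.94, 136.94, 172.46, 180, 180, 180].

## Interface

Orientations are given as a 3x3 rotation matrix whose columns are the frame's x, y, z axes.
In Python, from rig import robot gives the robot as it stands. Calls block until the motion is done:
- robot.goto(position, orientation): joint-space move of the TCP to a pose.
- robot.servo_line(position, ori=None, speed=0.15): straight line of the TCP; ori=None keeps the orientation; speed is the mean speed in m/s.
- robot.movej(angles): joint-space move.
- robot.move_gripper(opening): opening from 0.0 (shut) to 1.0 (fully open); the grip force is fixed at half the most; returns when the fingers have stopped.
- robot.dwell(seconds).
- robot.ik(position, orientation): joint angles nearest the present ones, or None.
- robot.grab_frame(name): name is "scene" or "top" or "wrist"; returns (picture, depth): 420x560x3 uint8, red, green, blue; 420x560 float32, m along the optical axis (not along the pixel's ray), 0 where there is no reading.
- robot.camera_info(name): a dict with "vfov" (degrees; the focal length in pixels is half the picture's height over the tangent of half this angle, whatever the lens; pixels are square), "cx", "cy" (the principal point, pixels), "k1" (the pictures are not rectified: a ray, as slopes to the right and down, at radius r is drawn at 1 + k1 r^2 times it, then the intrinsics apply), "view" (4x4, takes a point from world to camera coordinates); the wrist camera has in their place "T_tool_cam" (4x4, takes a point from camera to tool coordinates, whose origin is the TCP and whose axes are the flange's). Camera axes: x right, y down, z forward; pixel columns grow to the right and rows downward; lengths in m; the calibration is good to about 2 mm. A picture is of the moment at which its call begins: read the wrist's pose just before it. camera_info takes no time and is no camera call.
A pose or a line that the arm cannot do raises robot.Unreachable and nothing moves.
- robot.job_done(): hands the job in, once; it reports no verdict.
Readings, each from a call of its own:
- robot.read_t(): time.
- robot.read_qpos(): joint angles.
- robot.read_qvel(): joint speeds.
- robot.read_effort(): joint torques, N m.
- robot.read_position(): TCP position.
- robot.read_tcp_rot(): TCP orientation.
- robot.read_force(): force on the tool from outside, world axes, zero at the start.
- robot.read_ft_torque(): the same for the moment, N m.
- robot.read_grip_width(): opening from 0.0 (shut) to 1.0 (fully open).
Only numpy, scipy, OpenCV 4.12 (cv2) and the standard library are available. Lean on these libraries where they do the work, as an engineer would, in place of code of your own. Each camera call takes 0.05 s, during which the arm holds its last target. There are 200 camera calls.

## Working session

There is one attempt and no reset: what is moved stays moved. The work goes in short steps, each a Python script; the robot and the scene stay as the last script left them, time stands still between calls to the robot, and variables do not carry over. Pictures are saved under pics/ and viewed, about 8 in all and at most 12, crops included, and the job is handed in when it is done.

```bash
ls; mkdir -p pics
python3 - <<'E'
from rig import robot
import cv2
for n in("top","scene"):
    p,d=robot.grab_frame(n); cv2.imwrite(f"pics/{n}0.png",cv2.cvtColor(p,cv2.COLOR_RGB2BGR))
    i=robot.camera_info(n); print(n,i)
print(robot.camera_info("wrist"),robot.read_t(),robot.read_tcp_rot())
E
```

```text
pics
top {'vfov': 46.58197057974805, 'cx': 278.2513416796132, 'cy': 209.00331324809417, 'k1': 0.059230554556097374, 'view': array([[-2.31707603e-02, -9.99722680e-01, -4.20459935e-03,
         2.83033969e-02],
       [-9.89909037e-01,  2.35310082e-02, -1.39736860e-01,
         5.12876880e-01],
       [ 1.39797047e-01,  9.24361601e-04, -9.90179747e-01,
         1.38400696e+00],
       [ 0.00000000e+00,  0.00000000e+00,  0.00000000e+00,
         1.00000000e+00]])}
scene {'vfov': 49.72392872033471, 'cx': 275.70473234729144, 'cy': 207.29559132648873, 'k1': -0.024224584887274126, 'view': array([[ 0.82608547, -0.56335479, -0.01463463, -0.40547605],
       [-0.44133283, -0.63057122, -0.63843972,  0.28425415],
       [ 0.3504399 ,  0.53386452, -0.76953269,  1.20395211],
       [ 0.        ,  0.        ,  0.        ,  1.        ]])}
{'vfov': 69.55086553915744, 'cx': 279.77531152178045, 'cy': 208.05540089830177, 'k1': -0.06742401367659479, 'T_tool_cam': array([[ 2.76721072e-03, -9.60384423e-01, -2.78664859e-01,
         7.38423911e-02],
       [ 9.99995944e-01,  2.46991820e-03,  1.41793453e-03,
        -6.20943474e-04],
       [-6.73482826e-04, -2.78667652e-01,  9.60387362e-01,
        -1.80684596e-01],
       [ 0.00000000e+00,  0.00000000e+00,  0.00000000e+00,
         1.00000000e+00]])} 0.1 [[ 9.48312840e-01 -3.17336811e-01 -3.25809163e-04]
 [-3.17336932e-01 -9.48311653e-01 -1.50975876e-03]
 [ 1.70133403e-04  1.53511490e-03 -9.99998807e-01]]
```

View pics/top0.png

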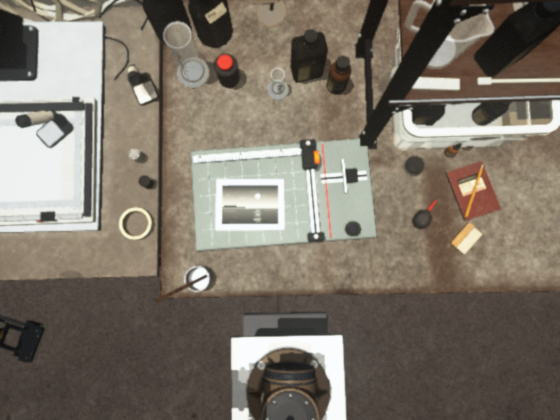

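View pics/scene0.png

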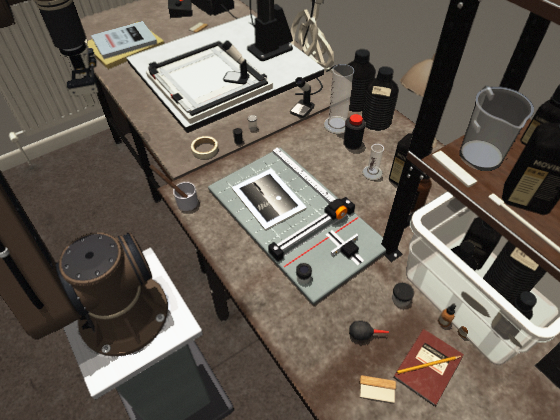

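```bash
cat > h.py <<'E'
from rig import robot
import numpy as np, cv2
def cam(n,pose=None):
    i=robot.camera_info(n)
    if n=="wrist":
        p,R=pose; T=np.eye(4);T[:3,:3]=R;T[:3,3]=p; C=T@i["T_tool_cam"]
    else: C=np.linalg.inv(i["view"])
    return C,210/np.tan(np.radians(i["vfov"])/2),i["cx"],i["cy"],i["k1"]
def ray(c,uv,z):
    """pixels -> world points on plane z"""
    C,f,cx,cy,k=c; uv=np.atleast_2d(uv).astype(float)
    d=(uv-[cx,cy])/f; s=d.copy()
    for _ in range(20): s=d/(1+k*(s**2).sum(1,keepdims=True))
    w=np.c_[s,np.ones(len(s))]@C[:3,:3].T
    return C[:3,3]+w*((z-C[2,3])/w[:,2:])
def proj(c,P):
    C,f,cx,cy,k=c; q=(np.atleast_2d(P)-C[:3,3])@C[:3,:3]; s=q[:,:2]/q[:,2:]
    return s*(1+k*(s**2).sum(1,keepdims=True))*f+[cx,cy]
def snap(n,name):
    pose=(np.array(robot.read_position()),np.array(robot.read_tcp_rot())) if n=="wrist" else None
    p,d=robot.grab_frame(n); b=cv2.cvtColor(p,cv2.COLOR_RGB2BGR); cv2.imwrite(f"pics/{name}.png",b)
    return b,d,cam(n,pose)
def rot(a):  # tool down, tool x along angle a (rad, world)
    c,s=np.cos(a),np.sin(a); return np.array([[c,s,0],[s,-c,0],[0,0,-1.]])
E
python3 - <<'E'
from h import *
c=cam("top")
print(ray(c,[(193,150),(367,140),(374,238),(198,249)],.022).round(3))
W=ray(c,[(326,145),(329,237)],.022); print("line",W.round(3))
print("stop/loupe/pot", ray(c,[(345,176),(367,176),(353,228)],.045).round(3), ray(c,[(198,279)],.06).round(3))
for P in [(.62,-.0,.25),(.58,-.05,.25)]:
  print(robot.ik(P,rot(np.radians(4))))
E
```

```text
[[ 0.699  0.267  0.022]
 [ 0.717 -0.254  0.022]
 [ 0.424 -0.26   0.022]
 [ 0.404  0.252  0.022]]
line [[ 0.705 -0.131  0.022]
 [ 0.43  -0.13   0.022]]
stop/loupe/pot [[ 0.605 -0.18   0.045]
 [ 0.603 -0.244  0.045]
 [ 0.452 -0.197  0.045]] [[0.318 0.245 0.06 ]]
[ 18.02035439  13.97458435  -2.61358799   0.         -73.41182766
  75.97964561]
[ 14.30935911  10.32488434  -7.30607854   0.         -72.36903713
  79.69064089]
```

Run:
```python
from h import *
robot.goto([.56,0,.27],rot(np.radians(2.5)))
b,d,c=snap("wrist","w1"); np.savez("pics/w1.npz",d=d,C=c[0])
print(robot.read_t(),robot.read_position())
```

```text
2.7333 [0.56009297 0.00066085 0.26983442]
```

View pics/w1.png

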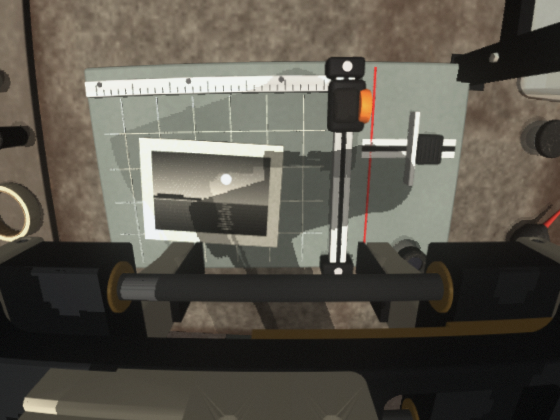

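```bash
cat > m.py <<'E'
from h import *
def line(P): # fit 2D line
    vx,vy,x,y=cv2.fitLine(P[:,:2].astype(np.float32),cv2.DIST_HUBER,0,.001,.001).ravel(); return np.array([x,y]),np.array([vx,vy])
E
python3 - <<'E'
from m import *
b=cv2.imread("pics/w1.png"); z=np.load("pics/w1.npz"); c=(z["C"],)+cam("top")[1:]
i=robot.camera_info("wrist"); c=(z["C"],210/np.tan(np.radians(i["vfov"])/2),i["cx"],i["cy"],i["k1"])
hsv=cv2.cvtColor(b,cv2.COLOR_BGR2HSV); H,S,V=cv2.split(hsv)
red=((H<6)|(H>172))&(S>120)&(V>60); red[:,:355]=0; red[:,390:]=0; red[245:]=0; red[:66]=0
ys,xs=np.nonzero(red); P=ray(c,np.c_[xs,ys],.022); p0,d=line(P); d*=np.sign(d[0])
print("red n",len(xs),"yaw",np.degrees(np.arctan2(d[1],d[0])),p0)
# fence front edge: last bright row per column
lo=[];hi=[]
g=cv2.cvtColor(b,cv2.COLOR_BGR2GRAY).astype(int)
for u in range(100,320,5):
    col=g[60:110,u]; dd=np.diff(col)
    lo.append((u,60+dd.argmin()+.5)); hi.append((u,60+dd.argmax()+.5))
for n,a in(("front",lo),("back",hi)):
    Q=ray(c,np.array(a)+[0,.5-.5],.036); q,e=line(Q); e*=np.sign(e[1])
    nn=np.array([e[1],-e[0]]); r=(Q[:,:2]-q)@nn
    print(n,"yaw",np.degrees(np.arctan2(-e[0],e[1])),"off",q@nn,q,"med res",np.median(abs(r)))
# profiles
print("fence col 200",g[64:104,205]); 
print("stop row 125",g[125,395:430]);print("stop row 170",g[170,395:430]);print("block row 150",g[143,405:460])
# print: bright contour
m=(((V>150)&(S<60))*255).astype(np.uint8); m[:125]=0; m[252:]=0; m[:,:130]=0; m[:,300:]=0
k,_=cv2.findContours(m,0,2); k=max(k,key=cv2.contourArea); print(cv2.minAreaRect(k)); 
big=cv2.resize(b[50:260,80:460],None,fx=2.1,fy=2.1,interpolation=cv2.INTER_CUBIC); cv2.imwrite("pics/w1c.png",big)
E
```

```text
red n 349 yaw 3.3256793 [ 0.59363914 -0.12492221]
front yaw 3.318472 off 0.67086697 [0.6654539  0.11278936] med res 0.00031198926865843283
back yaw 3.231271 off 0.6901978 [0.68657684 0.08360551] med res 0.00042875662340820036
fence col 200 [133 149 157 156 157 158 158 159 158 159 159 160 176 231 241 242 242 241
 241 242 242 242 241 242 242 242 242 240 196 123 129 151 156 156 156 157
 158 159 157 157]
stop row 125 [154 154 155 151 151 151 151 152 152 152 154 155 151 122  89  87  87  85
  92 169 232 240 237 224 179 157 155 156 156 157 157 156 155 156 155]
stop row 170 [ 81  80  82  83  84  82  84  82  83  77  66  65  67  67  84 121 143 146
 144 140 148 152 153 151 152 155 155 156 154 154 155 153 153 154 154]
block row 150 [237 229 156  97  86  89  96 138 231 240 239 226  97  45  47  49  48  50
  51  51  51  48  51  52  49  48  50  51  50  48  46  51  49  48  47  51
  51  96 214 236 238 238 238 238 238 238 238 238 238 236 215 172 156 154
 153]
((214.5, 188.0), (126.0, 169.0), 90.0)
```

View pics/w1c.png

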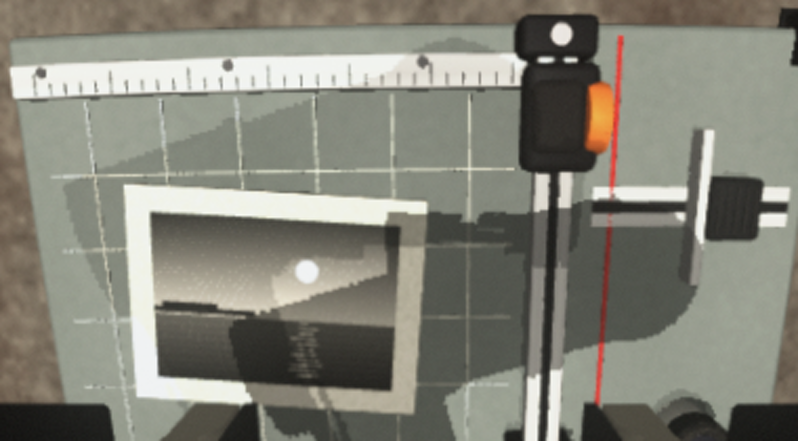

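```bash
cat >> m.py <<'E'
A=np.radians(3.31); ex=np.array([np.cos(A),np.sin(A)]); ey=np.array([-np.sin(A),np.cos(A)])
O=.5607*ex-.01414*ey
def T2W(x,y,z): return np.r_[O+x*ex+y*ey,z]      # trimmer xy (m), world z
def W2T(P): Q=np.atleast_2d(P)[:,:2]-O; return np.c_[Q@ex,Q@ey]
RX=rot(A); RY=rot(A-np.pi/2)   # tool x along trimmer +x / -y
E
python3 - <<'E'
from m import *
z=np.load("pics/w1.npz"); i=robot.camera_info("wrist"); c=(z["C"],210/np.tan(np.radians(i["vfov"])/2),i["cx"],i["cy"],i["k1"])
t=lambda uv,h:(W2T(ray(c,uv,h))*1000).round(1).tolist()
print("print TL TR BR BL",t([(139,138.1),(283.3,146.7),(277.1,246.7),(145.2,239)],.032))
print("stop face top row125/row170",t([(413.7,125),(409.6,170)],.043),"back",t([(442,150)],.047))
print("end track/line check",t([(372,100),(366,220)],.022), "cutter far block", t([(345,66)],.056))
# high things near rack, from the top and scene depth
for n in("top","scene"):
    p,d=robot.grab_frame(n); c2=cam(n); v,u=np.mgrid[0:420:3,0:560:3]; uv=np.c_[u.ravel(),v.ravel()]; dd=d[::3,::3].ravel()
    C=c2[0]; r=ray(c2,uv,0.)-C[:3,3]; zc=r@C[:3,2]; P=C[:3,3]+r*(dd/zc)[:,None]
    Q=W2T(P); m=(dd>0)&(P[:,2]>.07)&(Q[:,0]>-.15)&(Q[:,0]<.25)&(Q[:,1]<-.15)&(Q[:,1]>-.5)
    for a in np.arange(-.15,.25,.05):
        k=m&(Q[:,0]>=a)&(Q[:,0]<a+.05)
        if k.any(): print(n,"x",a.round(2),"n",k.sum(),"y",Q[k,1].min().round(3),Q[k,1].max().round(3),"z",P[k,2].min().round(3),P[k,2].max().round(3))
for P,R in [((.035,-.265,.12),RX),((.035,-.265,.028),RX),((-.06,0,.028),RX),((-.12,.05,.028),RX),((.035,.16,.028),RY),((.035,.07,.028),RY)]:
    print(P,robot.ik(T2W(*P),R))
E
```

```text
print TL TR BR BL [[53.3, 176.0], [38.2, -22.2], [-109.2, -11.8], [-95.3, 186.9]]
stop face top row125/row170 [[66.8, -194.9], [6.7, -195.2]] back [[34.4, -235.6]]
end track/line check [[99.3, -143.1], [-71.9, -145.7]] cutter far block [[136.9, -97.7]]
top x -0.15 n 2 y -0.214 -0.209 z 0.072 0.074
top x 0.05 n 114 y -0.496 -0.338 z 0.071 0.255
top x 0.1 n 727 y -0.499 -0.255 z 0.073 0.792
top x 0.15 n 571 y -0.499 -0.259 z 0.077 0.733
top x 0.2 n 180 y -0.499 -0.27 z 0.092 0.612
scene x -0.15 n 3 y -0.198 -0.188 z 0.071 0.072
scene x 0.05 n 245 y -0.499 -0.336 z 0.071 0.252
scene x 0.1 n 937 y -0.5 -0.257 z 0.07 0.8
scene x 0.15 n 674 y -0.5 -0.28 z 0.073 0.738
scene x 0.2 n 202 y -0.492 -0.275 z 0.07 0.579
(0.035, -0.265, 0.12) [ -4.8464905   22.42184484  -7.98979018   0.         -59.58836498
  98.1564905 ]
(0.035, -0.265, 0.028) [ -4.8464905   27.62106461 -13.28853829   0.         -49.09039709
  98.1564905 ]
(-0.06, 0, 0.028) [ 24.20648741  15.36963933 -33.77373789   0.         -40.85662279
  69.10351259]
(-0.12, 0.05, 0.028) [ 3.36698191e+01  1.04403907e+01 -4.09370319e+01  2.54444375e-14
 -3.86225773e+01  5.96401809e+01]
(0.035, 0.16, 0.028) [ 35.29262843  24.18550558 -19.35397557   0.         -46.46051885
 -31.98262843]
(0.035, 0.07, 0.028) [ 27.36434445  23.03038257 -21.34299659   0.         -45.62662085
 -24.05434445]
```

```bash
cat >> m.py <<'E'
def F():
    f=np.array(robot.read_force())[:2]; return f@ex,f@ey
def here(): return W2T(robot.read_position())[0]
E
python3 - <<'E'
from m import *
p,d=robot.grab_frame("top"); c2=cam("top"); v,u=np.mgrid[100:260,330:480]; uv=np.c_[u.ravel(),v.ravel()]; dd=d[v,u].ravel()
C=c2[0]; r=ray(c2,uv,0.)-C[:3,3]; P=C[:3,3]+r*(dd/(r@C[:3,2]))[:,None]; Q=W2T(P)
k=(P[:,2]>.08)&(Q[:,1]>-.39)&(Q[:,1]<-.2)&(Q[:,0]>-.1); print("basket/post min x, y>-.39:",Q[k,0].min(), "y>-.33:",Q[k&(Q[:,1]>-.33),0].min())
robot.move_gripper(0.)
R=rot(A-np.radians(12))
robot.goto(T2W(.025,-.271,.20),R)
robot.servo_line(T2W(.025,-.271,.031),speed=.15)
print(robot.read_t(),here(),F())
y=-.267; f0=F()[1]
while y<-.235:
    robot.servo_line(T2W(.025,y,.031),speed=.03); f=F()[1]-f0; print(round(y,4),round(f,1),end="; ")
    if abs(f)>3: break
    y+=.002
print(robot.read_t(),here())
E
```

```text
basket/post min x, y>-.39: 0.07557502298873549 y>-.33: 0.10838480837649472
6.6083 [ 0.02578002 -0.27105079] (np.float64(-0.7354306930514058), np.float64(0.10594647903136542))
-0.267 -0.9; -0.265 0.1; -0.263 0.2; -0.261 -0.1; -0.259 -0.4; -0.257 -0.2; -0.255 -0.1; -0.253 -0.3; -0.251 -0.3; -0.249 -0.2; -0.247 -1.1; -0.245 -0.5; -0.243 -0.2; -0.241 1.3; -0.239 -0.8; -0.237 0.2; 10.6417 [ 0.02498637 -0.23690366]
```

Run:
```python
from m import *
b,d,c=snap("wrist","w2"); print(here(),F(),proj(c,[T2W(.035,-.195,.043),T2W(.035,-.2356,.047),T2W(.085,-.145,.022)]).round(0))
```

```text
[ 0.02500166 -0.23695869] (np.float64(-0.059525499239873034), np.float64(0.29574858570797274)) [[210. 246.]
 [275. 235.]
 [122. 177.]]
```

View pics/w2.png

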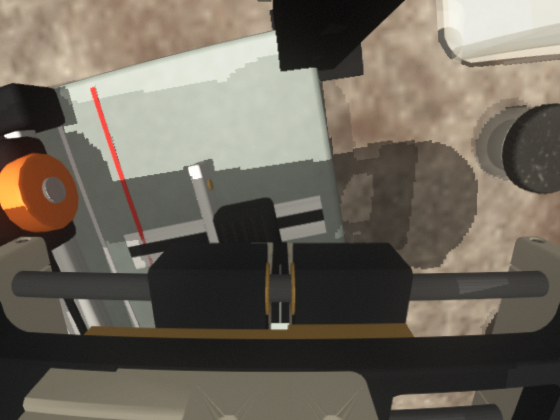

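Run:
```python
from m import *
y=-.2355; f0=.2
while y<-.205:
    robot.servo_line(T2W(.025,y,.031),speed=.03); f=F()[1]-f0; print(round(y,4),round(f,1),end="; ")
    if abs(f)>3: break
    y+=.0015
print(robot.read_t(),here(),F())
b,d,c=snap("wrist","w3")
```

```text
-0.2355 -0.7; -0.234 -0.4; -0.2325 -0.2; -0.231 -0.5; -0.2295 -0.9; -0.228 -0.2; -0.2265 0.9; -0.225 -0.5; -0.2235 -1.0; -0.222 -0.6; -0.2205 -0.6; -0.219 -0.4; -0.2175 0.4; -0.216 -0.2; -0.2145 -0.8; -0.213 0.6; -0.2115 -0.6; -0.21 -1.4; -0.2085 -1.0; -0.207 0.4; -0.2055 -1.0; 15.9417 [ 0.02501389 -0.20542504] (np.float64(-0.17195546779221368), np.float64(-0.7781221630084606))
```

View pics/w3.png

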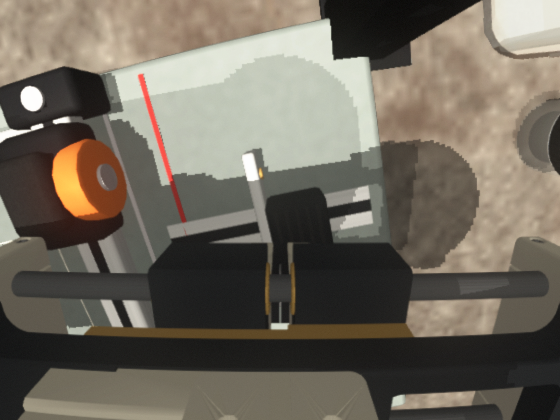

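Run:
```python
from m import *
c=cam("wrist",(np.array(robot.read_position()),np.array(robot.read_tcp_rot())))
print(ray(c,[(0,0)],0), proj(c,[T2W(.085,-.195,.043),T2W(.085,-.145,.022)]).round(0))
h=here();print(robot.read_position())
print((W2T(ray(c,[(171,168)],.043))*1000))
```

```text
[[ 0.78153731 -0.02265413  0.        ]] [[240. 153.]
 [168. 167.]]
[ 0.59741218 -0.18542409  0.03101665]
[[  85.24849596 -154.79445138]]
```

Run:
```python
from m import *
print(robot.read_grip_width())
b,d,c=snap("scene","s2"); uv=proj(c,[T2W(.025,-.205,.031),T2W(.035,-.2356,.047)]); print(uv)
u,v=uv[0].astype(int); cv2.imwrite("pics/s2c.png",cv2.resize(b[v-90:v+60,u-100:u+100],None,fx=4,fy=4,interpolation=cv2.INTER_CUBIC)); print(u-100,v-90)
```

```text
0.005666338612710481
[[342.98307222 248.50452298]
 [353.67687873 250.53389245]]
242 158
```

View pics/s2c.png

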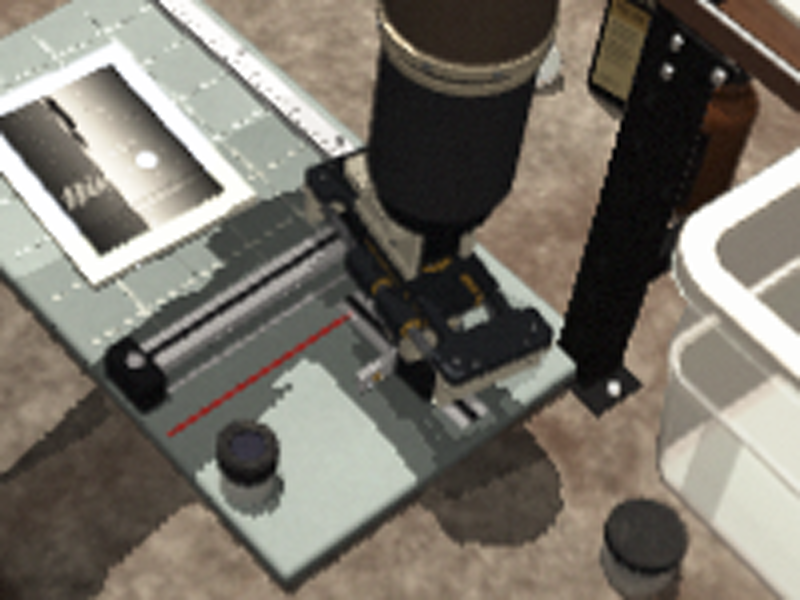

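Run:
```python
from m import *
b,d,c=snap("wrist","w4"); C=c[0]
uv=np.array([(245,157),(255,160),(262,205),(300,210),(320,200),(300,235),(320,235),(268,235),(280,243),(280,260),(269,260),(291,260),(269,300),(291,300),(280,300),(220,260),(220,300),(340,260),(340,215),(390,200)])
r=ray(c,uv,0.)-C[:3,3]; P=C[:3,3]+r*(d[uv[:,1],uv[:,0]]/(r@C[:3,2]))[:,None]
for q,p,t in zip(uv,P,W2T(P)): print(q,(t*1000).round(0),round(p[2]*1000), b[q[1],q[0]])
```

```text
[245 157] [  82. -197.] 43 [253 254 254]
[255 160] [  79. -202.] 39 [121 128 130]
[262 205] [  54. -200.] 44 [142 149 153]
[300 210] [  47. -221.] 48 [31 34 33]
[320 200] [  51. -233.] 47 [36 37 36]
[300 235] [  33. -219.] 48 [29 30 31]
[320 235] [  31. -230.] 49 [26 25 27]
[268 235] [  35. -200.] 43 [140 149 151]
[280 243] [  30. -206.] 48 [24 23 24]
[280 260] [  19. -204.] 48 [23 22 24]
[269 260] [  33. -201.] 74 [ 90 103 109]
[291 260] [  31. -212.] 74 [ 88 103 108]
[269 300] [  50. -207.] 137 [46 60 71]
[291 300] [  51. -213.] 140 [43 71 88]
[280 300] [  49. -210.] 136 [52 54 54]
[220 260] [  65. -197.] 137 [26 27 27]
[220 300] [  56. -195.] 142 [31 31 30]
[340 260] [  58. -229.] 137 [23 24 23]
[340 215] [  31. -246.] 24 [38 40 39]
[390 200] [  27. -288.] 0 [56 65 71]
```

Run:
```python
from m import *
print(robot.read_force(),robot.read_ft_torque(),robot.read_position(),robot.read_tcp_rot())
q=robot.read_qpos(); print(q, robot.ik(robot.read_position(),np.array(robot.read_tcp_rot())))
b,d,c=snap("wrist","w5")
b=cv2.imread("pics/w5.png"); cv2.imwrite("pics/w5c.png",cv2.resize(b[180:340,190:370],None,fx=4.2,fy=3.7,interpolation=cv2.INTER_CUBIC))
```

```text
[-0.40719195 -0.46763548  0.77572827] [-0.01345796  0.03439937 -0.023876  ] [ 0.59740171 -0.18547509  0.03102776] [[ 9.88513231e-01 -1.51134349e-01  4.19211068e-05]
 [-1.51134349e-01 -9.88513231e-01 -6.26896925e-06]
 [ 4.23870253e-05 -1.38760115e-07 -9.99999999e-01]]
[ 6.07881210e-01  2.49214745e+01 -1.75637112e+01  5.21610340e-04
 -4.75124164e+01  8.06990970e+01] [ 6.07881210e-01  2.49214745e+01 -1.75637112e+01  5.21610340e-04
 -4.75124164e+01  8.06990970e+01]
```

View pics/w5c.png

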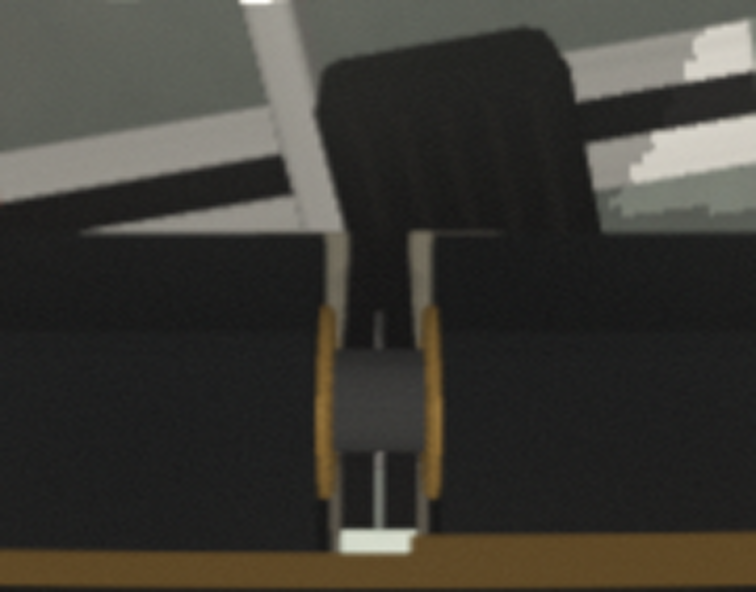

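Run:
```python
from m import *
b,d,c=snap("wrist","w6"); C=c[0]; p0=np.array(robot.read_position()); R0=np.array(robot.read_tcp_rot())
for u in(270,276,284,291):
  print("col",u)
  uv=np.array([(u,v) for v in range(238,326,4)])
  r=ray(c,uv,0.)-C[:3,3]; P=C[:3,3]+r*(d[uv[:,1],uv[:,0]]/(r@C[:3,2]))[:,None]
  L=((P-p0)@R0*1000).round(0).astype(int)  # in tool frame
  print(" ".join(f"{v}:{l[0]},{l[1]},{l[2]}" for v,l in zip(uv[:,1],L)))
```

```text
col 270
238:6,-6,-12 242:4,-6,-12 246:9,-6,-31 250:10,-6,-39 254:10,-5,-42 258:7,-5,-42 262:5,-5,-42 266:10,-5,-56 270:10,-5,-59 274:31,-4,-101 278:31,-3,-103 282:30,-3,-104 286:29,-3,-106 290:28,-3,-105 294:27,-3,-106 298:26,-3,-106 302:0,-5,-69 306:-1,-5,-70 310:-3,-5,-71 314:-4,-5,-72 318:-6,-5,-72 322:-8,-5,-72
col 276
238:8,-3,-16 242:8,-3,-23 246:8,-3,-28 250:9,-3,-35 254:9,-2,-39 258:9,-2,-44 262:9,-2,-49 266:9,-2,-53 270:8,-2,-56 274:30,-2,-100 278:31,-2,-104 282:30,-2,-105 286:29,-2,-105 290:28,-2,-105 294:27,-2,-106 298:27,-2,-107 302:0,-2,-69 306:-2,-2,-69 310:-4,-2,-69 314:-6,-2,-69 318:-8,-2,-69 322:-10,-2,-69
col 284
238:8,2,-16 242:8,2,-22 246:9,2,-29 250:9,2,-35 254:9,2,-40 258:9,2,-44 262:9,1,-48 266:9,1,-53 270:8,1,-56 274:30,1,-101 278:31,1,-104 282:30,1,-104 286:29,1,-105 290:28,1,-106 294:74,-1,-181 298:25,1,-106 302:0,1,-69 306:-2,1,-69 310:-4,1,-69 314:-7,1,-68 318:-8,1,-69 322:-10,1,-69
col 291
238:9,6,-18 242:6,6,-17 246:10,5,-33 250:10,5,-38 254:10,5,-43 258:8,5,-43 262:34,3,-100 266:35,3,-104 270:34,3,-104 274:33,2,-106 278:33,2,-107 282:31,2,-106 286:31,2,-108 290:30,2,-108 294:29,2,-109 298:28,2,-109 302:27,2,-110 306:26,2,-110 310:24,2,-109 314:8,3,-89 318:8,3,-91 322:7,3,-91
```

```bash
cat >> m.py <<'E'
def stopface():
    "far top end of plate by wrist depth: median trimmer y of bright/grey points at 40-45 mm height, x 60..84"
    b,d,c=snap("wrist","tmp"); C=c[0]; v,u=np.mgrid[60:245,60:420]; uv=np.c_[u.ravel(),v.ravel()]
    r=ray(c,uv,0.)-C[:3,3]; P=C[:3,3]+r*(d[v,u].ravel()/(r@C[:3,2]))[:,None]; Q=W2T(P)
    k=(abs(P[:,2]-.0425)<.003)&(Q[:,0]>.06)&(Q[:,0]<.084)&(Q[:,1]>-.25)&(Q[:,1]<-.13)
    return k.sum(),np.percentile(Q[k,1],[5,50,95]).round(4) if k.any() else None
E
python3 - <<'E'
from m import *
print(stopface())
y=-.2055
for _ in range(5):
    y+=.0015
    robot.servo_line(T2W(.025,y,.031),speed=.03); print(round(y,4),here()[1].round(4),np.round(robot.read_force(),1))
print(stopface(),robot.read_t())
E
```

```text
(np.int64(541), array([-0.2017, -0.1987, -0.1953]))
-0.204 -0.2039 [ 0.1 -0.2 -0.2]
-0.2025 -0.2024 [ 0.1 -1.1 -0.5]
-0.201 -0.2009 [0.  0.3 0.3]
-0.1995 -0.1994 [-0.6  0.2  0.2]
-0.198 -0.1979 [ 0.   0.4 -0.3]
(np.int64(532), array([-0.2017, -0.1985, -0.1954])) 17.5417
```

Run:
```python
from m import *
robot.servo_line(T2W(.025,-.198,.09),speed=.2)
b,d,c=snap("wrist","w7"); C=c[0]; p0=np.array(robot.read_position()); R0=np.array(robot.read_tcp_rot())
for u in(270,276,284,291):
  print("col",u)
  uv=np.array([(u,v) for v in range(214,262,3)])
  r=ray(c,uv,0.)-C[:3,3]; P=C[:3,3]+r*(d[uv[:,1],uv[:,0]]/(r@C[:3,2]))[:,None]
  L=((P-p0)@R0*1000).round(0).astype(int)
  print(" ".join(f"{v}:{l[0]},{l[1]},{l[2]}" for v,l in zip(uv[:,1],L)))
cv2.imwrite("pics/w7c.png",cv2.resize(b[180:340,190:370],None,fx=4.2,fy=3.7,interpolation=cv2.INTER_CUBIC))
print(robot.read_t())
```

```text
col 270
214:-3,-9,67 217:-5,-9,67 220:-8,-9,68 223:-11,-9,68 226:-14,-9,68 229:-17,-9,68 232:-19,-9,68 235:-22,-9,67 238:-25,-9,68 241:-28,-9,68 244:10,-6,-30 247:11,-6,-35 250:11,-6,-39 253:11,-5,-43 256:9,-6,-43 259:7,-6,-43
col 276
214:3,-4,48 217:-6,-4,68 220:-8,-4,67 223:-11,-4,67 226:-14,-4,67 229:-17,-4,69 232:-19,-4,67 235:-22,-4,67 238:-25,-4,68 241:-28,-4,68 244:9,-3,-26 247:9,-3,-31 250:9,-3,-35 253:9,-3,-39 256:9,-2,-43 259:9,-2,-46
col 284
214:4,3,45 217:1,3,46 220:-1,3,47 223:-4,3,48 226:-7,3,47 229:-9,3,46 232:-11,3,46 235:-14,3,46 238:-17,3,46 241:-19,3,47 244:9,2,-26 247:9,2,-31 250:9,2,-35 253:9,2,-39 256:10,2,-44 259:10,1,-47
col 291
214:5,8,42 217:3,8,42 220:0,8,42 223:-2,8,42 226:-5,8,43 229:-16,9,67 232:-19,9,68 235:-22,9,67 238:-25,10,68 241:-23,9,56 244:10,5,-30 247:10,5,-34 250:11,5,-39 253:11,5,-42 256:10,5,-44 259:8,5,-44
18.0333
```

View pics/w7c.png

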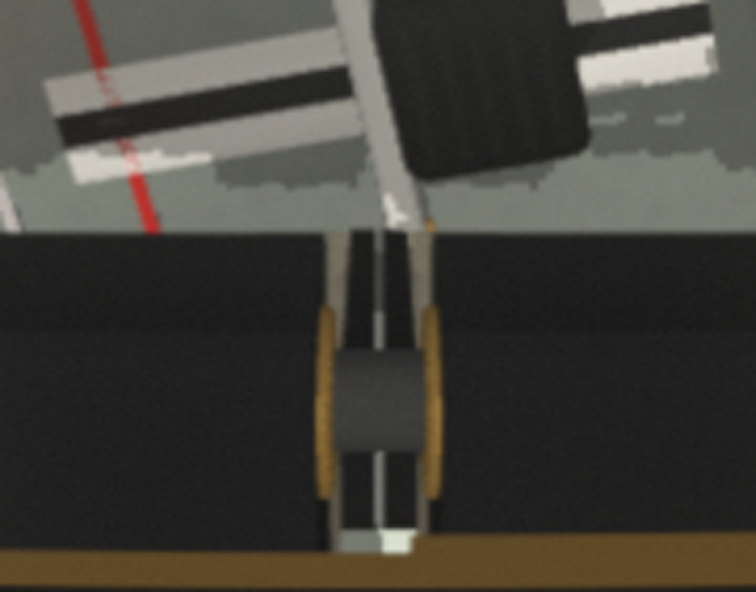

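Run:
```python
from m import *
robot.servo_line(T2W(.025,-.258,.09),speed=.15)
robot.servo_line(T2W(.025,-.258,.010),speed=.12)
f0=np.array(robot.read_force()); print(f0.round(1),robot.read_position())
z=.008
while z>-.008:
    robot.servo_line(T2W(.025,-.258,z),speed=.03); f=np.array(robot.read_force())-f0; print(round(z,4),f.round(1),end="; ")
    if abs(f[2])>2.5: break
    z-=.0015
print(robot.read_position(),robot.read_t())
```

```text
[ 0.2 -0.  -0.3] [ 0.6010594  -0.23780256  0.01066086]
0.008 [-0.5  0.1 -0.3]; 0.0065 [-1.5  0.2  0.3]; 0.005 [-0.3 -0.2  0.5]; 0.0035 [-1.1  0.6  1. ]; 0.002 [-0.5  0.1  1.2]; 0.0005 [-0.2  0.   0.5]; -0.001 [-3.7  1.1  9.6]; [ 6.00616754e-01 -2.37938548e-01  1.52765509e-04] 21.15
```

Run:
```python
from m import *
robot.servo_line(T2W(.025,-.258,.009),speed=.1)
robot.servo_line(T2W(.025,-.249,.009),speed=.08)
f0=F()[1]; y=-.247
while y<-.228:
    robot.servo_line(T2W(.025,y,.009),speed=.04); f=F()[1]-f0; print(round(y,4),round(f,1),end="; ")
    if abs(f)>3: break
    y+=.0015
print(here(),stopface(),robot.read_t())
```

```text
-0.247 -2.8; -0.2455 -4.1; [ 0.02519734 -0.24620831] (np.int64(720), array([-0.1932, -0.1905, -0.1867])) 22.2083
```

Run:
```python
from m import *
robot.servo_line(T2W(.025,-.212,.009),speed=.04)
print(here(),F(),stopface(),robot.read_t())
b,d,c=snap("wrist","w8"); print(proj(c,[T2W(.08,-.145,.022),T2W(.08,-.145,.043)]).round(0))
```

```text
[ 0.02525717 -0.21256432] (np.float64(0.8909537286801938), np.float64(-5.8024669413483)) (np.int64(710), array([-0.1594, -0.157 , -0.1531])) 23.2417
[[145. 184.]
 [128. 192.]]
```

View pics/w8.png

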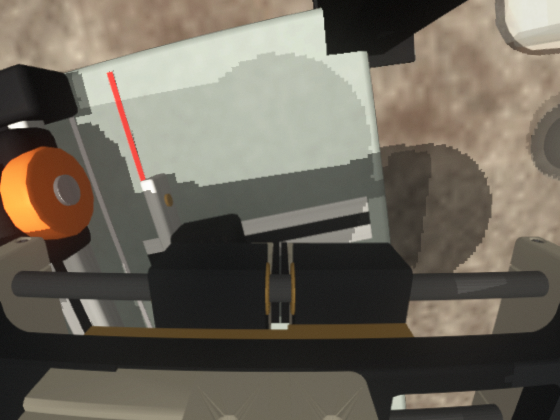

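Run:
```python
from m import *
robot.servo_line(T2W(.025,-.2039,.009),speed=.04)
print(here(),F(),stopface())
y=here()[1]
robot.servo_line(T2W(.025,y-.012,.009),speed=.1)
robot.servo_line(T2W(.025,y-.012,.12),speed=.25)
robot.goto(T2W(-.05,.085,.15),RX)
robot.move_gripper(1.)
robot.servo_line(T2W(-.125,.085,.10),speed=.3)
robot.servo_line(T2W(-.125,.085,.0045),speed=.15)
print(robot.read_t(),here(),np.round(robot.read_force(),1))
b,d,c=snap("top","t2")
```

```text
[ 0.0252817 -0.2042969] (np.float64(1.0578809443493935), np.float64(-5.048364576907368)) (np.int64(715), array([-0.1513, -0.1486, -0.1448]))
28.425 [-0.1240974   0.08533121] [-0.1  0.2  0.5]
```

Run:
```python
from m import *
robot.servo_line(T2W(-.060,.085,.0045),speed=.07)
f0=F()[0]; print(here(),f0)
x=-.0575
while x<-.030:
    robot.servo_line(T2W(x,.085,.0045),speed=.05); f=F()[0]-f0; print(round(x,4),round(f,1),end="; ")
    if f<-4: break
    x+=.0012
print(here(),robot.read_t())
robot.servo_line(T2W(x-.015,.085,.0045),speed=.12)
robot.servo_line(T2W(x-.015,.085,.09),speed=.3)
robot.goto(T2W(.035,.215,.09),RY)
print(robot.read_t(),here())
b,d,c=snap("top","t3"); b,d,c=snap("scene","s3"); cv2.imwrite("pics/s3c.png",cv2.resize(b[110:310,180:440],None,fx=3,fy=3,interpolation=cv2.INTER_CUBIC))
print(proj(c,[T2W(.11,.18,.036),T2W(.11,-.02,.036)]).round(0))
```

```text
[-0.0602746  0.084941 ] -0.1862905907557915
-0.0575 0.4; -0.0563 -0.4; -0.0551 -0.3; -0.0539 -0.5; -0.0527 -1.3; -0.0515 0.6; -0.0503 -1.0; -0.0491 -4.1; [-0.049596    0.08493725] 31.55
33.7417 [0.03457783 0.21458129]
[[283. 160.]
 [323. 195.]]
```

View pics/s3c.png

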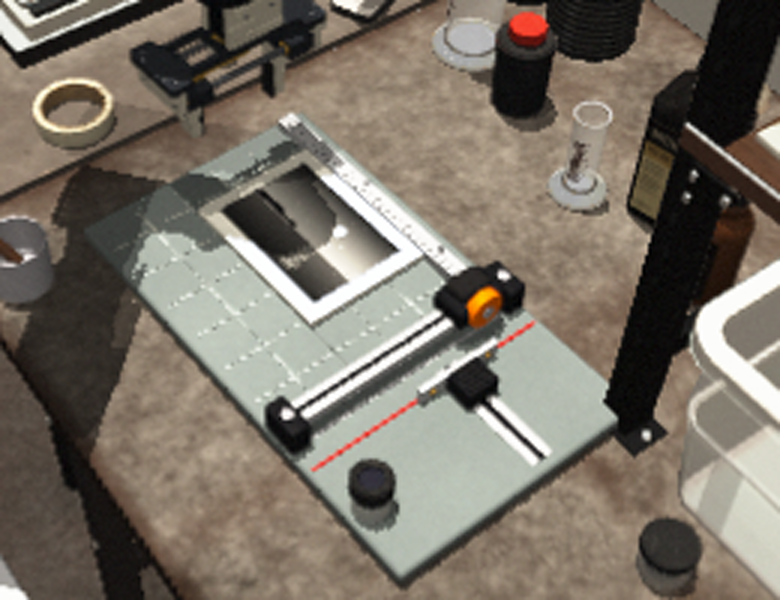

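Run:
```python
from m import *
robot.servo_line(T2W(.03,.215,.0045),speed=.15)
robot.servo_line(T2W(.03,.078,.0045),speed=.06)
f0=0; print(here(),F(),robot.read_t())
y=.0755
while y>.050:
    robot.servo_line(T2W(.03,y,.0045),speed=.05); f=F()[1]; print(round(y,4),round(f,1),end="; ")
    if f>3.2: break
    y-=.0012
print(here(),robot.read_t())
```

```text
[0.03002438 0.07812624] (np.float64(0.009532219968082747), np.float64(-0.09268223381912953)) 37.0
0.0755 0.4; 0.0743 -0.4; 0.0731 1.2; 0.0719 0.2; 0.0707 -0.1; 0.0695 0.1; 0.0683 1.3; 0.0671 0.3; 0.0659 2.7; 0.0647 6.1; [0.030163   0.06560091] 39.5
```

Run:
```python
from m import *
robot.servo_line(T2W(.03,.085,.0045),speed=.1)
robot.servo_line(T2W(.03,.10,.09),speed=.3)
robot.goto(T2W(-.07,-.008,.09),RX)
robot.servo_line(T2W(-.07,-.008,.0045),speed=.15)
robot.servo_line(T2W(-.055,-.008,.0045),speed=.07)
x=-.0535
while x<-.044:
    robot.servo_line(T2W(x,-.008,.0045),speed=.04); f=F()[0]; print(round(x,4),round(f,1),end="; ")
    if f<-4: break
    x+=.001
print(here(),robot.read_t())
robot.servo_line(T2W(-.075,-.008,.0045),speed=.1)
robot.servo_line(T2W(-.075,-.008,.15),speed=.3)
robot.goto(T2W(-.02,-.04,.27),RX)
b,d,c=snap("wrist","w9"); np.savez("pics/w9.npz",C=c[0]); print(robot.read_t())
cv2.imwrite("pics/w9c.png",cv2.resize(b[50:250,150:440],None,fx=2.7,fy=2.7,interpolation=cv2.INTER_CUBIC))
print("expect far-left, stop face far end",proj(c,[T2W(.11,.055,.032),T2W(.085,-.145,.043),T2W(-.015,-.145,.043)]).round(1))
```

```text
-0.0535 0.1; -0.0525 0.2; -0.0515 1.7; -0.0505 -1.1; -0.0495 -1.6; -0.0485 -5.2; [-0.04977994 -0.00823531] 44.3667
46.0667
expect far-left, stop face far end [[206.9  76.2]
 [362.3  96.1]
 [357.3 173.3]]
```

View pics/w9c.png

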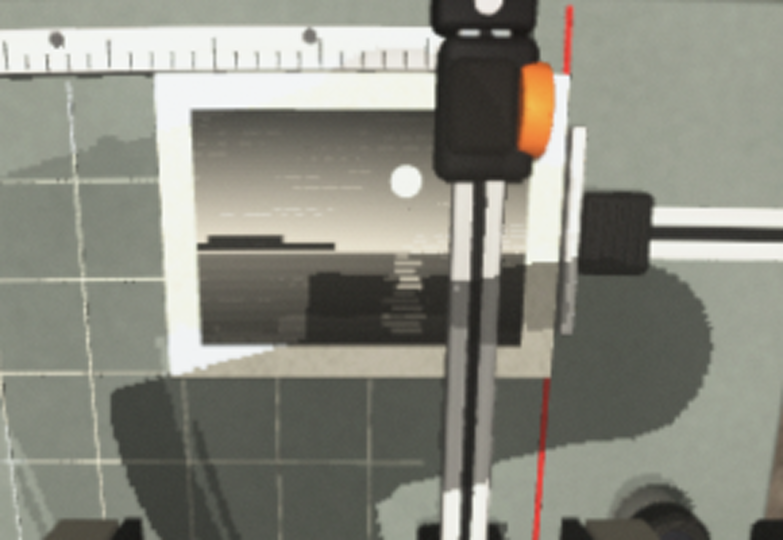

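Run:
```python
from m import *
z=np.load("pics/w9.npz"); i=robot.camera_info("wrist"); c=(z["C"],210/np.tan(np.radians(i["vfov"])/2),i["cx"],i["cy"],i["k1"])
t=lambda uv,h:(W2T(ray(c,uv,h))*1000).round(1).tolist()
g=cv2.cvtColor(cv2.imread("pics/w9.png"),cv2.COLOR_BGR2GRAY).astype(int)
for v in(105,112,120,150,165): print(v,g[v,350:376])
print("print R",t([(360.7,77.8),(353.3,189.6)],.032),"L",t([(207.4,77.8),(213,189.3)],.032))
print("red",t([(360.7,57),(351,225)],.022))
print("fence front at col 170, 300:",[g[64:90,u].tolist() for u in(170,)])
print("stop cand",t([(362.5,112),(360,165)],.043))
```

```text
105 [126 141 205 237 242 243 243 243 239 165  99 133 229 241 242 239 206 166
 156 157 156 157 156 156 157 156]
112 [242 242 241 241 242 241 241 240 209 132 106 194 237 242 242 237 188 159
 157 155 155 156 156 157 156 158]
120 [241 242 241 241 240 240 240 237 190 106 125 200 233 239 239 202 136 115
 112 112 112 114 114 115 116 118]
150 [133 131 128 127 129 127 116  75  79 102 126 149 145 114  57  43  42  41
  39  42  39  40  41  40  40  40]
165 [130 130 129 128 124 102  73  74  99 111 127 144 129  92  86  84  85  85
  85  86  85  84  85  85  85  85]
print R [[108.6, -144.3], [-40.2, -143.9]] L [[108.0, 54.5], [-40.2, 55.0]]
red [[135.8, -145.3], [-97.0, -146.7]]
fence front at col 170, 300: [[112, 114, 124, 161, 238, 244, 244, 243, 243, 244, 243, 240, 204, 101, 120, 152, 155, 156, 156, 156, 155, 155, 156, 154, 154, 155]]
stop cand [[65.3, -146.5], [-3.7, -147.9]]
```

```bash
python3 -c "
from rig import robot
robot.job_done(); print(robot.read_t())"
```

```text
the job is handed in; nothing more can be done
the job is handed in; nothing more can be done
```

I handed the job in at about 46 s, well under the 64 s limit, with the arm clear of everything at TCP height 0.27 m. No verdict is reported.

**What I did:**
- I slid the stop about 50 mm inward onto the red line.
- I pushed the print square against the fence with the open fingers until they felt about 4 N.
- I slid it under the rail to the stop until they felt about 6 N, below the stop's 7 N friction.
- I pressed the print lightly against the fence once more, at about 5 N.

**Last checks, from the final wrist picture (trimmer frame):**

| Item | Measured | Required |
|---|---|---|
| Far corners of the print, x | about 108 and 108.6 mm | 106 to 113 mm |
| Print right edge, y | about -144 mm | within -3 to +4 mm of the stop's face |
| Stop face, y | -144.8 mm at the end of the push; -145 to -148 mm in the last picture | -141 to -149 mm |
| Gap from print to stop face | about 1 to 3 mm by eye; 6 N contact felt beforehand | -3 to +4 mm |

**What disagreed:**
- **Stop face:** the two readings differ by up to 3 mm. The red line itself also read 0.3 to 1.7 mm too far out in that last picture, so part of the difference is camera error.
- **Fingertips:** they ended about 22 mm short of the stated TCP. My first push on the stop passed over it without touching. I found this by touching the deck (about 10 N) and corrected for it from then on.

I did not measure the loose items' positions at the end. I felt no unexpected contact near any of them.

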